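# Find the unlatched socket cover of the bench duct and push it open

### The job

The bench's service duct has four tilting socket covers that look alike, and only one of them is unlatched: press the ribbed far end of the covers gently with a fingertip, one after another, until you find the one that rocks. Then push that cover open until it stands upright against its stop, so that the sockets under it can be used. Do not force the latched covers; leave the open one standing, and the bottle, jar and slide box where they are on the bench.

Things in the scene. Friction and masses are not known exactly. Their poses are not given: they have to be found in the camera images.
- duct: Bench service duct, a fixed aluminium rail with grey end caps carrying four identical socket boxes side by side; 160 mm (its x) by 502 mm (its y) by 90 mm high. Origin: centre of its underside on the bench. Its x points to the far side (away from the robot when its yaw is 0), its y along the row.
- unit_1: One of four identical fixed socket boxes on the duct, 150 (x) x 120 (y) x 80 mm high, axes as the duct's; they stand side by side in any order. Origin: centre of its underside, 10 mm above the bench. Walls 8 mm (front, back) and 6 mm (sides). Its top is a flush tilting cover. Inside it is empty at the far end down to the 4 mm floor; a 16 mm high socket plate lies at the near end.
- unit_2: One of four identical fixed socket boxes on the duct, 150 (x) x 120 (y) x 80 mm high, axes as the duct's; they stand side by side in any order. Origin: centre of its underside, 10 mm above the bench. Walls 8 mm (front, back) and 6 mm (sides). Its top is a flush tilting cover. Inside it is empty at the far end down to the 4 mm floor; a 16 mm high socket plate lies at the near end.
- unit_3: One of four identical fixed socket boxes on the duct, 150 (x) x 120 (y) x 80 mm high, axes as the duct's; they stand side by side in any order. Origin: centre of its underside, 10 mm above the bench. Walls 8 mm (front, back) and 6 mm (sides). Its top is a flush tilting cover. Inside it is empty at the far end down to the 4 mm floor; a 16 mm high socket plate lies at the near end.
- unit_4: One of four identical fixed socket boxes on the duct, 150 (x) x 120 (y) x 80 mm high, axes as the duct's; they stand side by side in any order. Origin: centre of its underside, 10 mm above the bench. Walls 8 mm (front, back) and 6 mm (sides). Its top is a flush tilting cover. Inside it is empty at the far end down to the 4 mm floor; a 16 mm high socket plate lies at the near end.
- cover_1 (a joint): Angle of unit_1's cover, rad: 0 shut; grows as the far end dips into the box and the near edge rises; open stop at 1.6, just past upright. A latched cover gives under 1 mm at its ribs, at most 0.03 rad. The one unlatched cover (any of the four, looks the same) gives at 2 to 5 N pressed down on its ribs, not when pressed on its near part, and its stiff pins keep it where it is left.
- cover_2 (a joint): Angle of unit_2's cover, rad: 0 shut; grows as the far end dips into the box and the near edge rises; open stop at 1.6, just past upright. A latched cover gives under 1 mm at its ribs, at most 0.03 rad. The one unlatched cover (any of the four, looks the same) gives at 2 to 5 N pressed down on its ribs, not when pressed on its near part, and its stiff pins keep it where it is left.
- cover_3 (a joint): Angle of unit_3's cover, rad: 0 shut; grows as the far end dips into the box and the near edge rises; open stop at 1.6, just past upright. A latched cover gives under 1 mm at its ribs, at most 0.03 rad. The one unlatched cover (any of the four, looks the same) gives at 2 to 5 N pressed down on its ribs, not when pressed on its near part, and its stiff pins keep it where it is left.
- cover_4 (a joint): Angle of unit_4's cover, rad: 0 shut; grows as the far end dips into the box and the near edge rises; open stop at 1.6, just past upright. A latched cover gives under 1 mm at its ribs, at most 0.03 rad. The one unlatched cover (any of the four, looks the same) gives at 2 to 5 N pressed down on its ribs, not when pressed on its near part, and its stiff pins keep it where it is left.
- cover_1_pad (a point): Place to press on unit_1's cover: middle of four moulded ribs (66 mm along y, 21 mm across) on its top near the far end. The cover is a grey plate, 130 (x) x 104 (y) x 5 mm, top 90 mm above the bench, 2 mm gaps round it. It turns on pins parallel to y at x = +20 mm, z = 77.5 mm of the unit: 45 mm of it lie beyond the pins, 85 mm before them; this point 28 mm beyond.
- cover_2_pad (a point): Place to press on unit_2's cover: middle of four moulded ribs (66 mm along y, 21 mm across) on its top near the far end. The cover is a grey plate, 130 (x) x 104 (y) x 5 mm, top 90 mm above the bench, 2 mm gaps round it. It turns on pins parallel to y at x = +20 mm, z = 77.5 mm of the unit: 45 mm of it lie beyond the pins, 85 mm before them; this point 28 mm beyond.
- cover_3_pad (a point): Place to press on unit_3's cover: middle of four moulded ribs (66 mm along y, 21 mm across) on its top near the far end. The cover is a grey plate, 130 (x) x 104 (y) x 5 mm, top 90 mm above the bench, 2 mm gaps round it. It turns on pins parallel to y at x = +20 mm, z = 77.5 mm of the unit: 45 mm of it lie beyond the pins, 85 mm before them; this point 28 mm beyond.
- cover_4_pad (a point): Place to press on unit_4's cover: middle of four moulded ribs (66 mm along y, 21 mm across) on its top near the far end. The cover is a grey plate, 130 (x) x 104 (y) x 5 mm, top 90 mm above the bench, 2 mm gaps round it. It turns on pins parallel to y at x = +20 mm, z = 77.5 mm of the unit: 45 mm of it lie beyond the pins, 85 mm before them; this point 28 mm beyond.
- cover_1_edge (a point): Middle of the near edge of the cover of unit_1, 85 mm from the pins, at half the plate's thickness. Moves with the cover; when the cover stands upright it is about 172 mm above the bench.
- cover_2_edge (a point): Middle of the near edge of the cover of unit_2, 85 mm from the pins, at half the plate's thickness. Moves with the cover; when the cover stands upright it is about 172 mm above the bench.
- cover_3_edge (a point): Middle of the near edge of the cover of unit_3, 85 mm from the pins, at half the plate's thickness. Moves with the cover; when the cover stands upright it is about 172 mm above the bench.
- cover_4_edge (a point): Middle of the near edge of the cover of unit_4, 85 mm from the pins, at half the plate's thickness. Moves with the cover; when the cover stands upright it is about 172 mm above the bench.
- dropper: Loose amber dropping bottle, 36 mm diameter, 75 mm high, standing on the bench in front of the duct. Origin: centre of its underside. Bystander.
- specimen: Loose clear specimen jar with white lid, 50 mm diameter, 60 mm high, standing on the bench in front of the duct. Origin: centre of its underside. Bystander.
- slidebox: Loose closed white microscope slide box, 88 x 100 x 34 mm high, on the bench behind the duct. Origin: centre of its underside. Bystander.

How it is judged:
By the outcome, as a careful person would: the job done as asked, in the order asked, and still so for the second after the job is handed in, with the robot touching nothing.
It also fails if it takes over 64 s, if anything falls off the work surface, if the arm or the gripper's body presses on something with over 40 N, if the wrist force passes 120 N, or if a joint passes its speed limit or range.

### The arm

A 7-joint arm with a two-finger parallel gripper is mounted at the origin on the work surface. World frame = base frame: x ahead of the robot, y to its left, z up, the work surface at z = 0. Lengths are in m, angles in rad, forces in N, time in s.
With the tool pointing down it reaches from about 0.4 to 0.85 m from the base axis. Payload 6.9 kg.
Tool frame: the origin (TCP) lies at the very end of the fingers, on their centre line; the grasp point (between the pads) lies 19 mm behind it (env.grasp_offset is the distance from the TCP to the grasp point, in m); y points along the fingers, x is the direction in which the jaws open and shut, and the axes are right-handed (so a half turn about y gives the same grasp; the last joint's range is limited). The gripper opens to 85 mm and grips with 20 to 120 N. Pads are 22 mm wide; open, the fingers measure 114 mm over their backs; the gripper's body (76 mm by 85 mm) begins 54 mm behind the grasp point. The pads swing forward as they close: fully open they stand 13 mm farther back than shut.
Start: joints at [-1.228, 0.507, -0.238, 1.5, 0.126, 1.149, -0.155], TCP at [0.147, 0.607, 0.231] pointing down, gripper open.
Joint ranges: [-3.08, 3.08], [-0.24, 2.05], [-1.43, 1.35], [0, 2.5], [-1.52, 4.66], [0.17, 1.96], [-2.89, 2.89]. Speed limits (rad/s): [2.39, 2.39, 3.14, 3.14, 3.14, 3.14, 3.14].

### API

Orientations are given as a unit quaternion [x, y, z, w].
In Python, from plant import telemetry, imaging, env gives the robot as it stands.
- The arm moves only by the shell command python3 -m creep 'ROWS'. ROWS is JSON, a list of rows, each an object of numbers: "x", "y", "z": the shift along the tool's x, y, z in mm; "rx", "ry", "rz": the turn, a rotation vector about the tool's x, y, z in rad; "hand": the finger opening in mm, from 0 to 85.4. In form: [{"x": .., "y": .., "z": .., "rx": .., "ry": .., "rz": .., "hand": ..}, ...]. A call has 1 to 5 rows; each row is the pose to reach, as a shift and turn from the pose commanded when the call began, along the tool's axes at that moment; what a row does not reach only later rows make up. A row lasts 1/10 s, in which the tool goes at most 50 mm and 8.59 degrees, less where a joint would pass 70% of its speed; a pose out of reach is approached as far as the arm can. A call with a gripper value outside its range is refused whole. The fingers move at their own pace and stop on an object; the grip force is fixed at half the most. Time passes only in rows, so rows that repeat a pose let the fingers close. It gives the time, the measured TCP pose, the force and the opening at its end, in the units of the state.
- telemetry.read_state(): the state, without advancing time (a new reading comes with each control period).
- imaging.read_camera(name): name is "scene" or "top"; returns (picture, depth): 400x640x3 uint8, red, green, blue; 400x640 float32, m along the optical axis (not along the pixel's ray), 0 where there is no reading.
- imaging.get_calibration(name): a dict with "fx", "fy", "cx", "cy" (pixels), "world_to_cam" (4x4, takes a point from world to camera coordinates). Camera axes: x right, y down, z forward; pixel columns grow to the right and rows downward; lengths in m; the calibration is good to about 2 mm. A picture is of the moment at which its call begins. get_calibration takes no time and is no camera call.
- env.close_job(): hands the job in, once; it reports no verdict.
Trained networks look in the newest picture that a camera, given by its name, has taken for a name from the list of things; names that differ only in an ending like _2 or _b are one class to them, and where a whole thing is asked for, a point or a joint stands for the part that bears it (a point fixed in the world has none). Each returns a list of dicts, best first, with "conf" (0 to 1); they miss things now and then, are a little off and sometimes report something else, mostly with a low value. They report only what shows in the picture. A call takes as long as a camera call.
- imaging.search_frame(camera, query): "location" ([column, row] in pixels, amid what is visible of it).
- imaging.cut_out(camera, query): "mask" (400x640 bool, what is visible of it) and "location" ([column, row] in pixels, amid what is visible of it).
- imaging.place_of(camera, query): "location" ([column, row] in pixels: a listed point, or the origin of a listed thing).
The state is a dict: "time": time; "qpos": joint angles; "qvel": joint speeds; "tau": joint torques, N m; "position": TCP position; "tool_rot": TCP orientation; "ft_force": force on the tool from outside, world axes, zero at the start; "wrist_torque": the same for the moment, N m; "opening": finger opening in m.
Only numpy, scipy, OpenCV 4.12 (cv2) and the standard library are available. Lean on these libraries where they do the work, as an engineer would, in place of code of your own. Each camera call takes 0.05 s, during which the arm holds its last target.

## Working session

There is one attempt and no reset: what is moved stays moved. The work goes in short steps, Python scripts to look and compute and a shell command to move; the robot and the scene stay as the last step left them, time stands still between calls to the robot, and variables do not carry over. Pictures are saved under pics/ and viewed, and the job is handed in when it is done.

```bash
mkdir -p pics; ls
cat > h.py <<'E'
import numpy as np, cv2
from scipy.spatial.transform import Rotation as R
from plant import telemetry, imaging, env
def w(cam,u,v,d=None,z=None):
    c=imaging.get_calibration(cam); T=np.linalg.inv(np.array(c["world_to_cam"]))
    ray=np.array([(u-c["cx"])/c["fx"],(v-c["cy"])/c["fy"],1.0])
    o=T[:3,3]; r=T[:3,:3]@ray
    s=d if z is None else (z-o[2])/r[2]
    return o+s*r
def px(cam,p):
    c=imaging.get_calibration(cam); q=np.array(c["world_to_cam"])@np.r_[p,1]
    return np.array([c["fx"]*q[0]/q[2]+c["cx"],c["fy"]*q[1]/q[2]+c["cy"]])
def save(cam,n):
    p,d=imaging.read_camera(cam); cv2.imwrite("pics/"+n,cv2.cvtColor(p,cv2.COLOR_RGB2BGR)); return p,d
E
python3 - <<'E'
from h import *
s=telemetry.read_state(); print(s)
for c in("top","scene"):
    p,d=save(c,c+"0.png")
    for q in("cover_1_pad","cover_1_edge","duct","unit_1","slidebox","dropper","specimen"):
        for r in imaging.place_of(c,q):
            u,v=r["location"]; zz={"cover_1_pad":.09,"cover_1_edge":.0875,"unit_1":.01}.get(q,0)
            print(c,q,round(r["conf"],2),np.round(r["location"],0),np.round(w(c,u,v,z=zz),3))
E
```

```text
pics
{'time': 0.0, 'qpos': array([-1.22752917,  0.50833668, -0.2375269 ,  1.50112219,  0.12564837,
        1.14889486, -0.15477221]), 'qvel': array([ 0.00039278,  0.00011832, -0.00033408,  0.00234154,  0.00043182,
        0.00287532,  0.0004817 ]), 'tau': array([ 5.98789466e-04, -6.20587063e+01, -2.18707703e+00, -2.49663466e+01,
        1.25938881e-02,  1.20194518e-02, -1.00764163e-05]), 'position': array([0.14714899, 0.60691781, 0.23043412]), 'tool_rot': array([ 0.55615156,  0.43667795, -0.43767327, -0.55538267]), 'ft_force': array([0.34638081, 0.67908053, 0.9304479 ]), 'wrist_torque': array([ 0.00904701,  0.02216543, -0.01267075]), 'opening': 0.08487967879206698}
top cover_1_pad 0.74 [235. 156.] [0.61  0.167 0.09 ]
top cover_1_edge 0.62 [225. 220.] [0.498 0.18  0.088]
top unit_1 0.87 [299. 199.] [0.547 0.059 0.01 ]
top unit_1 0.78 [240. 189.] [0.564 0.171 0.01 ]
top unit_1 0.72 [426. 219.] [ 0.513 -0.18   0.01 ]
top unit_1 0.64 [365. 210.] [ 0.527 -0.066  0.01 ]
top slidebox 0.87 [427. 136.] [ 0.676 -0.186  0.   ]
top dropper 0.85 [354. 278.] [ 0.402 -0.045  0.   ]
top specimen 0.83 [234. 271.] [0.411 0.178 0.   ]
scene cover_1_pad 0.6 [394. 205.] [0.618 0.161 0.09 ]
scene cover_1_edge 0.93 [382. 176.] [0.5   0.177 0.088]
scene duct 0.67 [365. 186.] [0.416 0.168 0.   ]
scene unit_1 0.93 [292. 224.] [ 0.532 -0.059  0.01 ]
scene unit_1 0.79 [339. 222.] [0.553 0.053 0.01 ]
scene unit_1 0.72 [241. 228.] [ 0.519 -0.182  0.01 ]
scene unit_1 0.66 [334. 178.] [0.369 0.091 0.01 ]
scene unit_1 0.62 [387. 213.] [0.551 0.178 0.01 ]
scene slidebox 0.9 [247. 284.] [ 0.687 -0.185  0.   ]
scene specimen 0.44 [368. 187.] [0.422 0.173 0.   ]
```

View pics/top0.png

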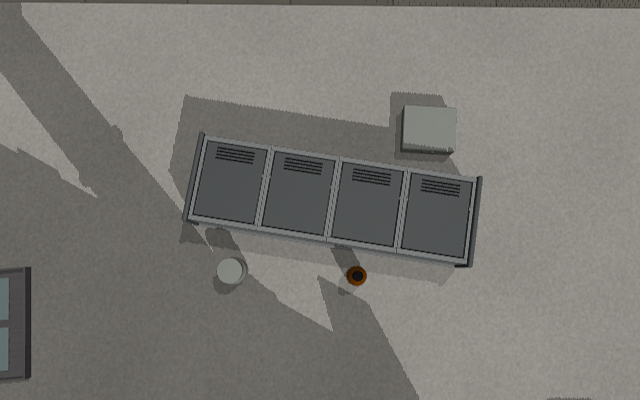

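View pics/scene0.png

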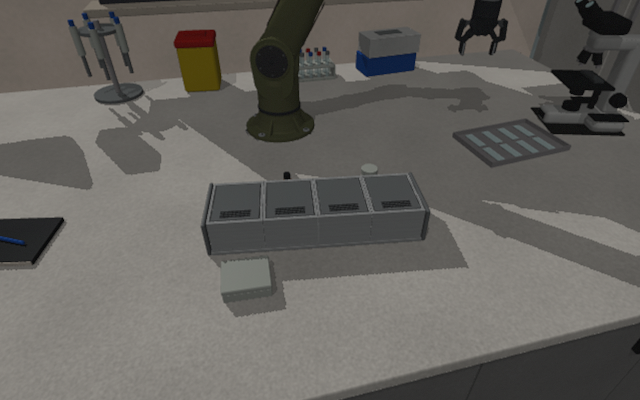

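Top picture: four covers in a row, with ribs at about (235,154), (303,164), (371,176) and (440,187). The jar is at (231,270), the bottle at (356,275) and the slide box at (429,130). Next I fit the duct from depth.

```bash
cat > fit.py <<'E'
from h import *
p,d=imaging.read_camera("top")
c=imaging.get_calibration("top"); T=np.linalg.inv(np.array(c["world_to_cam"]))
V,U=np.mgrid[:400,:640]
X=np.stack([(U-c["cx"])/c["fx"]*d,(V-c["cy"])/c["fy"]*d,d],-1)@T[:3,:3].T+T[:3,3]
m=(X[...,2]>.075)&(X[...,2]<.105)&(d>0)&(U>150)&(U<500)&(V>110)&(V<280)
n,l,st,_=cv2.connectedComponentsWithStats(m.astype(np.uint8)); k=1+st[1:,4].argmax()
P=X[l==k]; print(len(P),"z med",np.median(P[:,2]))
r=cv2.minAreaRect((P[:,:2]*1000).astype(np.float32)); print("rect",r)
# dark ribs
g=cv2.cvtColor(p,cv2.COLOR_RGB2GRAY); print("cover grey",g[190,230],g[154,235])
s=telemetry.read_state(); print(R.from_quat(s["tool_rot"]).as_matrix().round(3))
E
python3 fit.py
```

```text
24862 z med 0.08866306888777287
rect ((537.9546508789062, -2.803466796875), (503.466796875, 159.92652893066406), 81.60150909423828)
cover grey 81 56
[[ 0.236 -0.    -0.972]
 [ 0.972 -0.     0.236]
 [-0.    -1.    -0.   ]]
```

```bash
python3 -m creep '[{"ry":-0.092,"hand":0},{"ry":-0.092,"hand":0}]'
python3 -m creep '[{"x":-30,"z":-40,"hand":0},{"x":-60,"z":-80,"hand":0},{"x":-90,"z":-120,"hand":0},{"x":-115,"z":-160,"hand":0},{"x":-140,"z":-200,"hand":0}]'
python3 - <<'E'
from h import *
s=telemetry.read_state(); print(s["position"],R.from_quat(s["tool_rot"]).as_matrix().round(4),s["opening"],s["ft_force"])
E
```

```text
[0.14725962 0.6073804  0.23128779] [[ 0.2357 -0.     -0.9718]
 [ 0.9718 -0.      0.2357]
 [-0.     -1.     -0.    ]] 0.08522351660449073 [-0.08196747  0.02790026 -0.22023179]invalid input
invalid input
```

```bash
python3 -m creep '[{"x":0,"y":0,"z":0,"rx":0,"ry":-0.092,"rz":0,"hand":0},{"x":0,"y":0,"z":0,"rx":0,"ry":-0.092,"rz":0,"hand":0}]'
```

```text
time: 1.05
position: [0.1472, 0.6074, 0.2313]
tool_rot: [-0.535, -0.463, 0.463, 0.535]
ft_force: [0.1, -0.7, 0.3]
opening: 0.059
```

```bash
python3 -m creep '[{"x":-30,"y":0,"z":-40,"rx":0,"ry":0,"rz":0,"hand":0},{"x":-60,"y":0,"z":-80,"rx":0,"ry":0,"rz":0,"hand":0},{"x":-90,"y":0,"z":-120,"rx":0,"ry":0,"rz":0,"hand":0},{"x":-115,"y":0,"z":-160,"rx":0,"ry":0,"rz":0,"hand":0},{"x":-140,"y":0,"z":-200,"rx":0,"ry":0,"rz":0,"hand":0}]'
python3 - <<'E'
from h import *
s=telemetry.read_state(); print(s["position"],R.from_quat(s["tool_rot"]).as_matrix().round(4))
E
```

```text
time: 1.55
position: [0.3261, 0.4384, 0.2316]
tool_rot: [-0.536, -0.462, 0.461, 0.536]
ft_force: [1.0, 0.5, -0.2]
opening: -0.0001
[0.32605404 0.43835989 0.23156596] [[ 1.479e-01  4.000e-04 -9.890e-01]
 [ 9.890e-01  5.000e-04  1.479e-01]
 [ 5.000e-04 -1.000e+00 -3.000e-04]]
```

```bash
python3 -m creep '[{"x":-30,"y":0,"z":-40,"rx":0,"ry":0,"rz":0,"hand":0},{"x":-60,"y":0,"z":-80,"rx":0,"ry":0,"rz":0,"hand":0},{"x":-90,"y":0,"z":-120,"rx":0,"ry":0,"rz":0,"hand":0},{"x":-115,"y":0,"z":-160,"rx":0,"ry":0,"rz":0,"hand":0},{"x":-140,"y":0,"z":-200,"rx":0,"ry":0,"rz":0,"hand":0}]'
python3 -m creep '[{"x":-25,"y":0,"z":-40,"rx":0,"ry":0,"rz":0,"hand":0},{"x":-55,"y":0,"z":-80,"rx":0,"ry":0,"rz":0,"hand":0},{"x":-86,"y":0,"z":-124,"rx":0,"ry":0,"rz":0,"hand":0},{"x":-86,"y":40,"z":-124,"rx":0,"ry":0,"rz":0,"hand":0},{"x":-86,"y":80,"z":-124,"rx":0,"ry":0,"rz":0,"hand":0}]'
python3 - <<'E'
from h import *
s=telemetry.read_state(); print(s["position"],R.from_quat(s["tool_rot"]).as_matrix().round(4))
p,d=save("scene","s1.png"); p,d=save("top","t1.png")
E
```

```text
time: 2.05
position: [0.5037, 0.2706, 0.2316]
tool_rot: [0.536, 0.462, -0.461, -0.536]
ft_force: [1.1, 0.7, 1.1]
opening: 0.0003
time: 2.55
position: [0.615, 0.1666, 0.1511]
tool_rot: [0.538, 0.461, -0.459, -0.536]
ft_force: [0.2, 0.4, -1.0]
opening: 0.0003
[0.61496632 0.16661723 0.15108745] [[ 1.524e-01  3.700e-03 -9.883e-01]
 [ 9.883e-01  1.000e-04  1.524e-01]
 [ 7.000e-04 -1.000e+00 -3.600e-03]]
```

View pics/s1.png

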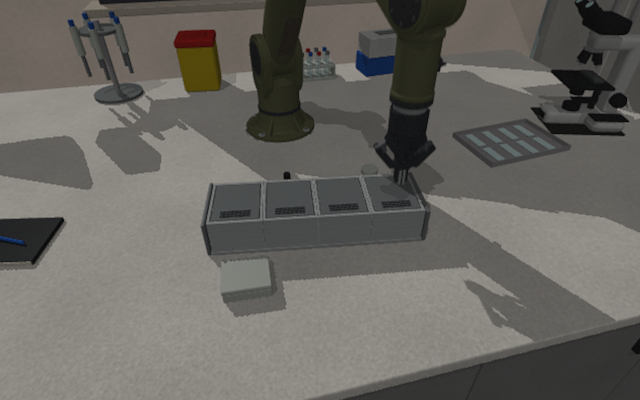

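The closed fingertips hang above the ribs of the first cover, at about (400,180) in the scene view. Now I lower gently.

```bash
python3 -m creep '[{"x":0,"y":30,"z":0,"rx":0,"ry":0,"rz":0,"hand":0},{"x":0,"y":45,"z":0,"rx":0,"ry":0,"rz":0,"hand":0},{"x":0,"y":55,"z":0,"rx":0,"ry":0,"rz":0,"hand":0},{"x":0,"y":55,"z":0,"rx":0,"ry":0,"rz":0,"hand":0}]'
python3 -m creep '[{"x":0,"y":1,"z":0,"rx":0,"ry":0,"rz":0,"hand":0},{"x":0,"y":2,"z":0,"rx":0,"ry":0,"rz":0,"hand":0},{"x":0,"y":3,"z":0,"rx":0,"ry":0,"rz":0,"hand":0}]'
```

```text
time: 3.05
position: [0.6124, 0.1696, 0.0965]
tool_rot: [-0.535, -0.462, 0.462, 0.535]
ft_force: [-0.3, 1.3, 1.0]
opening: 0.0002
time: 3.35
position: [0.6131, 0.1693, 0.0943]
tool_rot: [0.535, 0.463, -0.462, -0.535]
ft_force: [0.0, -0.2, 1.0]
opening: -0.0002
```

```bash
python3 -m creep '[{"x":0,"y":1,"z":0,"rx":0,"ry":0,"rz":0,"hand":0},{"x":0,"y":1,"z":0,"rx":0,"ry":0,"rz":0,"hand":0}]'
python3 -m creep '[{"x":0,"y":1,"z":0,"rx":0,"ry":0,"rz":0,"hand":0},{"x":0,"y":1,"z":0,"rx":0,"ry":0,"rz":0,"hand":0}]'
```

```text
time: 3.55
position: [0.6125, 0.1691, 0.0924]
tool_rot: [0.535, 0.462, -0.462, -0.535]
ft_force: [0.1, -0.3, -0.2]
opening: 0.0
time: 3.75
position: [0.6124, 0.1691, 0.0912]
tool_rot: [-0.535, -0.462, 0.462, 0.535]
ft_force: [-0.0, 0.7, 0.4]
opening: -0.0002
```

```bash
python3 -m creep '[{"x":0,"y":1,"z":0,"rx":0,"ry":0,"rz":0,"hand":0},{"x":0,"y":1,"z":0,"rx":0,"ry":0,"rz":0,"hand":0}]'
python3 -m creep '[{"x":0,"y":1,"z":0,"rx":0,"ry":0,"rz":0,"hand":0},{"x":0,"y":1,"z":0,"rx":0,"ry":0,"rz":0,"hand":0}]'
```

```text
time: 3.95
position: [0.6125, 0.1691, 0.0902]
tool_rot: [-0.535, -0.462, 0.462, 0.535]
ft_force: [0.5, 0.9, -0.0]
opening: -0.0002
time: 4.15
position: [0.6126, 0.1692, 0.0901]
tool_rot: [0.535, 0.462, -0.462, -0.535]
ft_force: [-2.2, -0.4, 6.2]
opening: 0.0001
```

```bash
python3 -m creep '[{"x":0,"y":0.5,"z":0,"rx":0,"ry":0,"rz":0,"hand":0},{"x":0,"y":0.5,"z":0,"rx":0,"ry":0,"rz":0,"hand":0}]'
```

```text
time: 4.35
position: [0.6126, 0.1692, 0.09]
tool_rot: [0.535, 0.462, -0.462, -0.535]
ft_force: [-2.6, 0.1, 9.7]
opening: 0.0002
```

The first cover holds at 9.7 N with no give, so it is latched. On to the next one, 120 mm along the row.

```bash
python3 -m creep '[{"x":0,"y":-20,"z":0,"rx":0,"ry":0,"rz":0,"hand":0},{"x":-40,"y":-20,"z":0,"rx":0,"ry":0,"rz":0,"hand":0},{"x":-80,"y":-20,"z":0,"rx":0,"ry":0,"rz":0,"hand":0},{"x":-120,"y":-20,"z":0,"rx":0,"ry":0,"rz":0,"hand":0},{"x":-120,"y":-4,"z":0,"rx":0,"ry":0,"rz":0,"hand":0}]'
python3 -m creep '[{"x":0,"y":0,"z":0,"rx":0,"ry":0,"rz":0,"hand":0},{"x":0,"y":1,"z":0,"rx":0,"ry":0,"rz":0,"hand":0},{"x":0,"y":2,"z":0,"rx":0,"ry":0,"rz":0,"hand":0},{"x":0,"y":2,"z":0,"rx":0,"ry":0,"rz":0,"hand":0}]'
```

```text
time: 4.85
position: [0.5958, 0.0423, 0.0944]
tool_rot: [0.539, 0.46, -0.46, -0.535]
ft_force: [0.8, -0.8, -0.1]
opening: -0.0003
time: 5.25
position: [0.5953, 0.0517, 0.091]
tool_rot: [-0.535, -0.463, 0.463, 0.535]
ft_force: [-0.8, 1.0, -0.1]
opening: 0.0001
```

```bash
python3 -m creep '[{"x":0,"y":1,"z":0,"rx":0,"ry":0,"rz":0,"hand":0},{"x":0,"y":1,"z":0,"rx":0,"ry":0,"rz":0,"hand":0}]'
```

```text
time: 5.45
position: [0.5953, 0.0512, 0.0902]
tool_rot: [0.535, 0.463, -0.462, -0.535]
ft_force: [-0.5, 1.4, 2.4]
opening: 0.0004
```

```bash
python3 -m creep '[{"x":0,"y":0.5,"z":0,"rx":0,"ry":0,"rz":0,"hand":0},{"x":0,"y":0.5,"z":0,"rx":0,"ry":0,"rz":0,"hand":0}]'
python3 -m creep '[{"x":0,"y":0.5,"z":0,"rx":0,"ry":0,"rz":0,"hand":0},{"x":0,"y":0.5,"z":0,"rx":0,"ry":0,"rz":0,"hand":0}]'
```

```text
time: 5.65
position: [0.5954, 0.0512, 0.0901]
tool_rot: [0.535, 0.463, -0.462, -0.535]
ft_force: [-1.2, 1.1, 6.0]
opening: -0.0
time: 5.85
position: [0.5954, 0.0512, 0.0899]
tool_rot: [0.535, 0.463, -0.462, -0.535]
ft_force: [-1.9, 2.1, 9.8]
opening: -0.0001
```

The second is latched too (9.8 N at 0.0899 m). Next cover.

```bash
python3 -m creep '[{"x":0,"y":-20,"z":0,"rx":0,"ry":0,"rz":0,"hand":0},{"x":-40,"y":-20,"z":0,"rx":0,"ry":0,"rz":0,"hand":0},{"x":-80,"y":-20,"z":0,"rx":0,"ry":0,"rz":0,"hand":0},{"x":-120,"y":-20,"z":0,"rx":0,"ry":0,"rz":0,"hand":0},{"x":-120,"y":-4,"z":0,"rx":0,"ry":0,"rz":0,"hand":0}]'
python3 -m creep '[{"x":0,"y":0,"z":0,"rx":0,"ry":0,"rz":0,"hand":0},{"x":0,"y":1,"z":0,"rx":0,"ry":0,"rz":0,"hand":0},{"x":0,"y":2,"z":0,"rx":0,"ry":0,"rz":0,"hand":0},{"x":0,"y":2,"z":0,"rx":0,"ry":0,"rz":0,"hand":0}]'
python3 -m creep '[{"x":0,"y":1,"z":0,"rx":0,"ry":0,"rz":0,"hand":0},{"x":0,"y":1,"z":0,"rx":0,"ry":0,"rz":0,"hand":0}]'
```

```text
time: 6.35
position: [0.5776, -0.0766, 0.0942]
tool_rot: [0.539, 0.459, -0.46, -0.535]
ft_force: [-0.1, 0.1, -0.0]
opening: 0.0004
time: 6.75
position: [0.578, -0.0671, 0.0911]
tool_rot: [0.535, 0.463, -0.463, -0.535]
ft_force: [0.0, -0.3, -1.0]
opening: 0.0003
time: 6.95
position: [0.578, -0.0676, 0.0901]
tool_rot: [0.535, 0.463, -0.462, -0.535]
ft_force: [1.0, -0.3, 0.1]
opening: -0.0002
```

```bash
python3 -m creep '[{"x":0,"y":0.5,"z":0,"rx":0,"ry":0,"rz":0,"hand":0},{"x":0,"y":0.5,"z":0,"rx":0,"ry":0,"rz":0,"hand":0}]'
python3 -m creep '[{"x":0,"y":0.5,"z":0,"rx":0,"ry":0,"rz":0,"hand":0},{"x":0,"y":0.5,"z":0,"rx":0,"ry":0,"rz":0,"hand":0}]'
```

```text
time: 7.15
position: [0.578, -0.0677, 0.0896]
tool_rot: [0.535, 0.463, -0.462, -0.535]
ft_force: [1.0, 2.8, 3.4]
opening: -0.0001
time: 7.35
position: [0.578, -0.068, 0.089]
tool_rot: [0.535, 0.463, -0.462, -0.535]
ft_force: [0.7, 1.1, 3.3]
opening: 0.0
```

```bash
python3 -m creep '[{"x":0,"y":1,"z":0,"rx":0,"ry":0,"rz":0,"hand":0},{"x":0,"y":2,"z":0,"rx":0,"ry":0,"rz":0,"hand":0},{"x":0,"y":2,"z":0,"rx":0,"ry":0,"rz":0,"hand":0}]'
```

```text
time: 7.65
position: [0.5778, -0.0684, 0.0867]
tool_rot: [0.535, 0.462, -0.462, -0.535]
ft_force: [1.3, 2.0, 2.2]
opening: 0.0001
```

The third cover rocks: it yields 3 mm at about 3 N. Push it on.

```bash
python3 -m creep '[{"x":0,"y":3,"z":0,"rx":0,"ry":0,"rz":0,"hand":0},{"x":0,"y":6,"z":0,"rx":0,"ry":0,"rz":0,"hand":0},{"x":0,"y":9,"z":0,"rx":0,"ry":0,"rz":0,"hand":0},{"x":0,"y":9,"z":0,"rx":0,"ry":0,"rz":0,"hand":0}]'
python3 -m creep '[{"x":0,"y":3,"z":0,"rx":0,"ry":0,"rz":0,"hand":0},{"x":0,"y":6,"z":0,"rx":0,"ry":0,"rz":0,"hand":0},{"x":0,"y":6,"z":0,"rx":0,"ry":0,"rz":0,"hand":0}]'
python3 - <<'E'
from h import *
p,d=save("scene","s2.png")
E
```

```text
time: 8.05
position: [0.5771, -0.0688, 0.077]
tool_rot: [-0.535, -0.462, 0.463, 0.535]
ft_force: [-0.1, -0.6, 1.3]
opening: -0.0002
time: 8.35
position: [0.5775, -0.0686, 0.0713]
tool_rot: [-0.535, -0.462, 0.462, 0.535]
ft_force: [1.2, -0.8, 0.2]
opening: -0.0
```

View pics/s2.png

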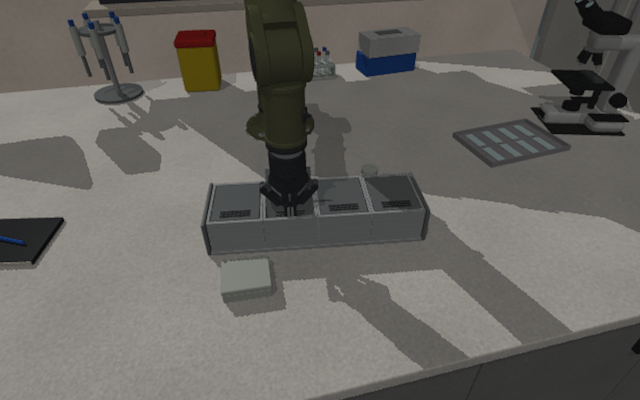

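The fingertip is in the third box at (290,205); the force is low. Going further down.

```bash
python3 -m creep '[{"x":0,"y":3,"z":0,"rx":0,"ry":0,"rz":0,"hand":0},{"x":0,"y":6,"z":0,"rx":0,"ry":0,"rz":0,"hand":0},{"x":0,"y":6,"z":0,"rx":0,"ry":0,"rz":0,"hand":0}]'
python3 -m creep '[{"x":0,"y":3,"z":0,"rx":0,"ry":0,"rz":0,"hand":0},{"x":0,"y":5,"z":0,"rx":0,"ry":0,"rz":0,"hand":0},{"x":0,"y":5,"z":0,"rx":0,"ry":0,"rz":0,"hand":0}]'
python3 - <<'E'
from h import *
p,d=save("scene","s3.png"); save("top","t3.png")
E
```

```text
time: 8.7
position: [0.5776, -0.0683, 0.0653]
tool_rot: [-0.535, -0.462, 0.462, 0.535]
ft_force: [2.0, 0.2, -1.0]
opening: 0.0005
time: 9.0
position: [0.5774, -0.0683, 0.0604]
tool_rot: [-0.535, -0.462, 0.462, 0.535]
ft_force: [1.0, 0.8, -0.7]
opening: 0.0001
```

View pics/t3.png

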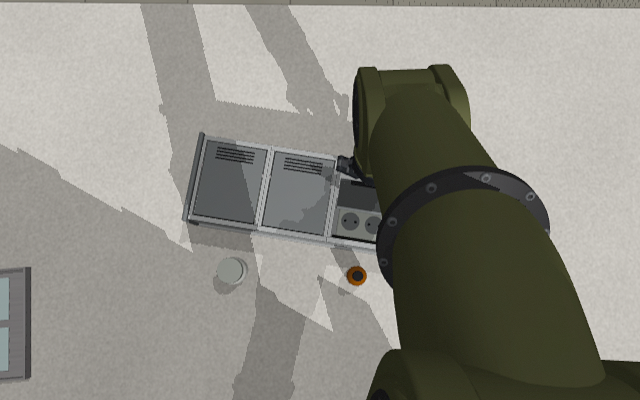

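The cover stands about 60° up; the socket plate is visible at (360,222) and nothing else has moved. Now I retreat up and take a look.

```bash
python3 -m creep '[{"x":0,"y":-20,"z":0,"rx":0,"ry":0,"rz":0,"hand":0},{"x":0,"y":-60,"z":0,"rx":0,"ry":0,"rz":0,"hand":0},{"x":0,"y":-105,"z":0,"rx":0,"ry":0,"rz":0,"hand":0},{"x":0,"y":-150,"z":0,"rx":0,"ry":0,"rz":0,"hand":0},{"x":0,"y":-180,"z":0,"rx":0,"ry":0,"rz":0,"hand":0}]'
python3 -m creep '[{"x":0,"y":0,"z":30,"rx":0,"ry":0,"rz":0,"hand":0},{"x":0,"y":0,"z":70,"rx":0,"ry":0,"rz":0,"hand":0},{"x":0,"y":0,"z":100,"rx":0,"ry":0,"rz":0,"hand":0},{"x":0,"y":0,"z":125,"rx":0,"ry":0,"rz":0,"hand":0},{"x":0,"y":0,"z":125,"rx":0,"ry":0,"rz":0,"hand":0}]'
python3 - <<'E'
from h import *
p,d=save("scene","s4.png")
for q in("cover_1_edge","unit_1"):
  for r in imaging.place_of("scene",q): print(q,r)
E
```

```text
time: 9.6
position: [0.5777, -0.0683, 0.2439]
tool_rot: [0.536, 0.463, -0.462, -0.535]
ft_force: [1.1, -0.5, -0.4]
opening: 0.0001
time: 10.1
position: [0.4503, -0.0498, 0.2408]
tool_rot: [-0.535, -0.462, 0.463, 0.536]
ft_force: [0.3, 0.1, -0.2]
opening: 0.0001
cover_1_edge {'location': [382.3, 177.0], 'conf': 0.88}
unit_1 {'location': [342.5, 221.8], 'conf': 0.89}
unit_1 {'location': [240.5, 224.6], 'conf': 0.78}
unit_1 {'location': [291.1, 224.4], 'conf': 0.77}
unit_1 {'location': [387.3, 214.9], 'conf': 0.68}
```

View pics/s4.png

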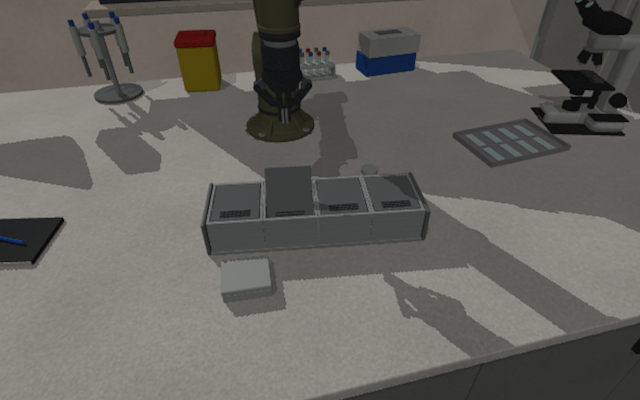

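The third cover stands raised; its top edge is at row 167 around column 290, and the gripper is free on the near side. I estimate the angle from the edge and depth.

```bash
cat > ang.py <<'E'
from h import *
import sys
p,d=save("scene",sys.argv[1])
xh=np.array([.9893,-.1461,0]);yh=np.array([.1461,.9893,0]);C=np.array([.538,-.0028,0])
pin=C+.020*xh-.060*yh+[0,0,.0875]
for t in np.arange(.6,1.65,.1): print(round(t,2),px("scene",pin-.085*np.cos(t)*xh+[0,0,.085*np.sin(t)]).round(1),end=" ")
print()
c=imaging.get_calibration("scene"); T=np.linalg.inv(np.array(c["world_to_cam"]))
V,U=np.mgrid[:400,:640]
X=np.stack([(U-c["cx"])/c["fx"]*d,(V-c["cy"])/c["fy"]*d,d],-1)@T[:3,:3].T+T[:3,3]
Q=X-pin; a=Q@xh; b=Q@yh; z=Q[...,2]
m=(abs(b)<.04)&(z>.015)&(z<.1)&(abs(a)<.08)&(d>0)
k=np.polyfit(z[m],a[m],1); print(m.sum(),"zmax",z[m].max(),"slope",k,"angle",np.pi/2+np.arctan(k[0]), "at top x,z",a[m][z[m].argmax()])
E
python3 ang.py s5.png
```

```text
0.6 [287.4 168.4] 0.7 [287.3 167.1] 0.8 [287.2 166.2] 0.9 [287.2 165.7] 1.0 [287.2 165.5] 1.1 [287.2 165.7] 1.2 [287.2 166.3] 1.3 [287.3 167.3] 1.4 [287.3 168.7] 1.5 [287.4 170.5] 1.6 [287.5 172.6] 
1085 zmax 0.07465788864138287 slope [-0.60576033  0.00331271] angle 1.0261520521359309 at top x,z -0.03925164365930944
```

```bash
python3 -m creep '[{"x":0,"y":30,"z":0,"rx":0,"ry":0,"rz":0,"hand":0},{"x":0,"y":60,"z":0,"rx":0,"ry":0,"rz":0,"hand":0},{"x":0,"y":90,"z":0,"rx":0,"ry":0,"rz":0,"hand":0},{"x":0,"y":100,"z":0,"rx":0,"ry":0,"rz":0,"hand":0},{"x":0,"y":100,"z":0,"rx":0,"ry":0,"rz":0,"hand":0}]'
python3 -m creep '[{"x":0,"y":0,"z":-15,"rx":0,"ry":0,"rz":0,"hand":0},{"x":0,"y":0,"z":-30,"rx":0,"ry":0,"rz":0,"hand":0},{"x":0,"y":0,"z":-45,"rx":0,"ry":0,"rz":0,"hand":0},{"x":0,"y":0,"z":-52,"rx":0,"ry":0,"rz":0,"hand":0},{"x":0,"y":0,"z":-52,"rx":0,"ry":0,"rz":0,"hand":0}]'
```

```text
time: 10.8
position: [0.4537, -0.0501, 0.1396]
tool_rot: [-0.534, -0.462, 0.463, 0.536]
ft_force: [0.8, -0.1, 0.5]
opening: -0.0
time: 11.3
position: [0.5068, -0.0578, 0.1416]
tool_rot: [0.536, 0.463, -0.462, -0.535]
ft_force: [-0.7, 0.5, -0.5]
opening: 0.0003
```

```bash
python3 -m creep '[{"x":0,"y":0,"z":-4,"rx":0,"ry":0,"rz":0,"hand":0},{"x":0,"y":0,"z":-8,"rx":0,"ry":0,"rz":0,"hand":0},{"x":0,"y":0,"z":-12,"rx":0,"ry":0,"rz":0,"hand":0},{"x":0,"y":0,"z":-12,"rx":0,"ry":0,"rz":0,"hand":0}]'
python3 -m creep '[{"x":0,"y":0,"z":-4,"rx":0,"ry":0,"rz":0,"hand":0},{"x":0,"y":0,"z":-8,"rx":0,"ry":0,"rz":0,"hand":0},{"x":0,"y":0,"z":-12,"rx":0,"ry":0,"rz":0,"hand":0},{"x":0,"y":0,"z":-12,"rx":0,"ry":0,"rz":0,"hand":0}]'
python3 ang.py s6.png
```

```text
time: 11.7
position: [0.5178, -0.0595, 0.1409]
tool_rot: [0.535, 0.462, -0.462, -0.535]
ft_force: [0.4, -0.8, -0.3]
opening: -0.0001
time: 12.1
position: [0.5299, -0.0613, 0.1408]
tool_rot: [0.535, 0.462, -0.462, -0.535]
ft_force: [0.4, -0.2, -0.1]
opening: 0.0001
0.6 [287.4 168.4] 0.7 [287.3 167.1] 0.8 [287.2 166.2] 0.9 [287.2 165.7] 1.0 [287.2 165.5] 1.1 [287.2 165.7] 1.2 [287.2 166.3] 1.3 [287.3 167.3] 1.4 [287.3 168.7] 1.5 [287.4 170.5] 1.6 [287.5 172.6] 
1124 zmax 0.09999812697409247 slope [-0.11148309  0.00472046] angle 1.4597716787732116 at top x,z -0.0070163599585952325
```

```bash
python3 -m creep '[{"x":0,"y":0,"z":-2,"rx":0,"ry":0,"rz":0,"hand":0},{"x":0,"y":0,"z":-4,"rx":0,"ry":0,"rz":0,"hand":0},{"x":0,"y":0,"z":-4,"rx":0,"ry":0,"rz":0,"hand":0}]'
python3 -m creep '[{"x":0,"y":0,"z":-1,"rx":0,"ry":0,"rz":0,"hand":0},{"x":0,"y":0,"z":-2,"rx":0,"ry":0,"rz":0,"hand":0},{"x":0,"y":0,"z":-2,"rx":0,"ry":0,"rz":0,"hand":0}]'
python3 ang.py s7.png
```

```text
time: 12.45
position: [0.5334, -0.0618, 0.1408]
tool_rot: [0.535, 0.462, -0.462, -0.535]
ft_force: [-0.6, -0.2, 0.1]
opening: 0.0
time: 12.75
position: [0.5352, -0.0621, 0.1408]
tool_rot: [0.535, 0.462, -0.462, -0.535]
ft_force: [0.1, -0.2, -1.1]
opening: 0.0001
0.6 [287.4 168.4] 0.7 [287.3 167.1] 0.8 [287.2 166.2] 0.9 [287.2 165.7] 1.0 [287.2 165.5] 1.1 [287.2 165.7] 1.2 [287.2 166.3] 1.3 [287.3 167.3] 1.4 [287.3 168.7] 1.5 [287.4 170.5] 1.6 [287.5 172.6] 
1085 zmax 0.09996992908858374 slope [-0.05379619  0.00484749] angle 1.517051943038642 at top x,z -0.0018956356623159867
```

View pics/s7.png

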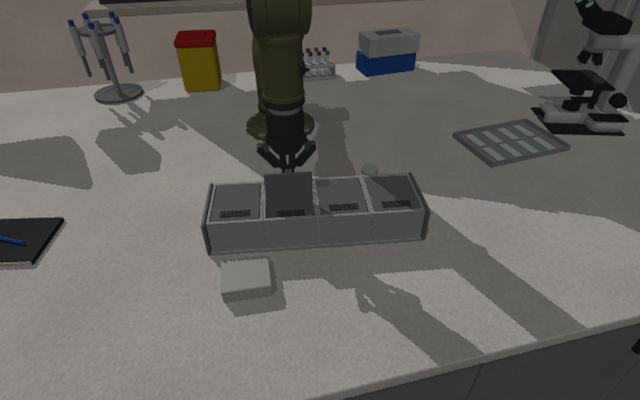

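The cover is nearly upright (top edge at row 172, column 288) with the fingers behind it. I keep pushing in small steps until the stop shows in the force.

```bash
python3 -m creep '[{"x":0,"y":0,"z":-1,"rx":0,"ry":0,"rz":0,"hand":0},{"x":0,"y":0,"z":-2,"rx":0,"ry":0,"rz":0,"hand":0},{"x":0,"y":0,"z":-2,"rx":0,"ry":0,"rz":0,"hand":0}]'
python3 -m creep '[{"x":0,"y":0,"z":-1,"rx":0,"ry":0,"rz":0,"hand":0},{"x":0,"y":0,"z":-1,"rx":0,"ry":0,"rz":0,"hand":0}]'
```

```text
time: 13.1
position: [0.5372, -0.0624, 0.1408]
tool_rot: [0.535, 0.462, -0.462, -0.535]
ft_force: [-0.1, -0.1, 0.3]
opening: -0.0003
time: 13.3
position: [0.5375, -0.0624, 0.1407]
tool_rot: [-0.535, -0.462, 0.463, 0.535]
ft_force: [-3.5, -0.4, 2.6]
opening: 0.0002
```

```bash
python3 -m creep '[{"x":0,"y":0,"z":-1,"rx":0,"ry":0,"rz":0,"hand":0},{"x":0,"y":0,"z":-1,"rx":0,"ry":0,"rz":0,"hand":0}]'
```

```text
time: 13.5
position: [0.5376, -0.0625, 0.1406]
tool_rot: [-0.534, -0.461, 0.463, 0.536]
ft_force: [-5.8, 1.2, 4.4]
opening: -0.0001
```

The position has stopped and the force is rising, so the cover is at its stop. Retreat.

```bash
python3 -m creep '[{"x":0,"y":0,"z":5,"rx":0,"ry":0,"rz":0,"hand":0},{"x":0,"y":0,"z":30,"rx":0,"ry":0,"rz":0,"hand":0},{"x":0,"y":0,"z":60,"rx":0,"ry":0,"rz":0,"hand":0},{"x":0,"y":-30,"z":80,"rx":0,"ry":0,"rz":0,"hand":0},{"x":0,"y":-70,"z":80,"rx":0,"ry":0,"rz":0,"hand":0}]'
python3 -m creep '[{"x":40,"y":-30,"z":0,"rx":0,"ry":0,"rz":0,"hand":0},{"x":80,"y":-40,"z":0,"rx":0,"ry":0,"rz":0,"hand":0},{"x":120,"y":-40,"z":0,"rx":0,"ry":0,"rz":0,"hand":0},{"x":160,"y":-40,"z":0,"rx":0,"ry":0,"rz":0,"hand":0},{"x":200,"y":-40,"z":0,"rx":0,"ry":0,"rz":0,"hand":0}]'
python3 -m creep '[{"x":40,"y":0,"z":0,"rx":0,"ry":0,"rz":0,"hand":0},{"x":80,"y":0,"z":0,"rx":0,"ry":0,"rz":0,"hand":0},{"x":120,"y":0,"z":0,"rx":0,"ry":0,"rz":0,"hand":0},{"x":160,"y":0,"z":0,"rx":0,"ry":0,"rz":0,"hand":0},{"x":160,"y":0,"z":0,"rx":0,"ry":0,"rz":0,"hand":0}]'
python3 ang.py s8.png
python3 - <<'E'
from h import *
save("top","t8.png")
for q in("slidebox","dropper","specimen"):
    for r in imaging.place_of("top",q): print(q,round(r["conf"],2),r["location"],w("top",*r["location"],z=0).round(3))
E
```

```text
time: 14.0
position: [0.4563, -0.0507, 0.2101]
tool_rot: [-0.534, -0.461, 0.464, 0.536]
ft_force: [1.5, -0.5, 0.2]
opening: 0.0002
time: 14.5
position: [0.4896, 0.1485, 0.2513]
tool_rot: [0.536, 0.463, -0.461, -0.535]
ft_force: [-0.3, 0.3, -0.1]
opening: -0.0001
time: 15.0
position: [0.5112, 0.3121, 0.2504]
tool_rot: [-0.532, -0.465, 0.463, 0.535]
ft_force: [0.8, 0.7, -0.7]
opening: 0.0001
0.6 [287.4 168.4] 0.7 [287.3 167.1] 0.8 [287.2 166.2] 0.9 [287.2 165.7] 1.0 [287.2 165.5] 1.1 [287.2 165.7] 1.2 [287.2 166.3] 1.3 [287.3 167.3] 1.4 [287.3 168.7] 1.5 [287.4 170.5] 1.6 [287.5 172.6] 
967 zmax 0.08662191645772507 slope [0.02382765 0.00314285] angle 1.594619473291901 at top x,z 0.004299814499721579
slidebox 0.84 [425.8, 133.0] [ 0.681 -0.185  0.   ]
dropper 0.82 [354.4, 272.4] [ 0.411 -0.047  0.   ]
specimen 0.91 [232.4, 274.1] [0.405 0.181 0.   ]
specimen 0.61 [429.1, 216.0] [ 0.519 -0.188  0.   ]
```

View pics/t8.png

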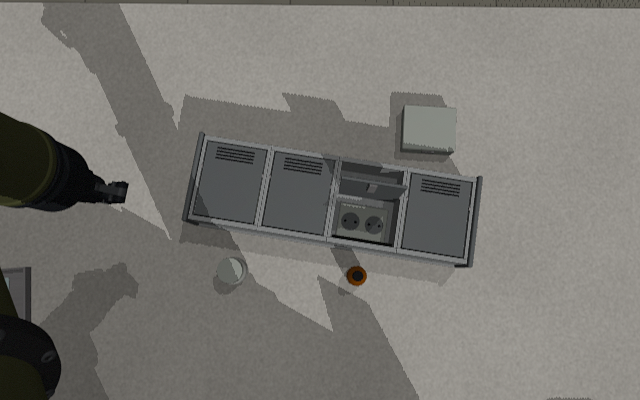

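View pics/s8.png

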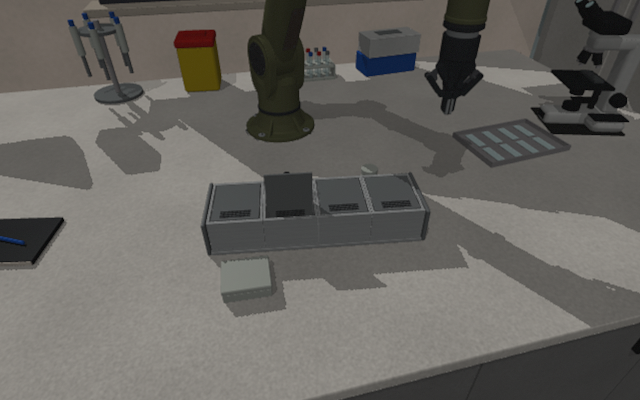

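The third cover stands upright: it shows edge-on at (372,183) in the top view, with the sockets open at (362,222), and the fit gives 1.595 rad. The bottle, jar and slide box sit at the same pixels as before, and the arm is clear. Handing in.

```bash
python3 -c "
from plant import env; print(env.close_job())"
```

```text
the job is handed in; nothing more can be done
None
```

The unlatched cover was the third one counted from the robot's left. It now stands open against its stop, and the job is handed in at about 15 s of the 64 s allowed.

- **Finding it:** I pressed the ribs of the covers from the robot's left. The first two held at just under 10 N with almost no movement, so I left them. The third gave way at about 3 N. I did not need to press the fourth.
- **Opening it:** I pushed the ribs down until the cover was about 59° up. Then I pushed its raised part from the near side until it stopped moving, at about 6 N sideways.
- **Last checks:** With the arm clear, the depth fit gave a cover angle of about 1.595 rad against the stop at 1.6. The sockets are visible, and the other three covers look shut.
- **Bystanders:** The bottle, jar and slide box appear at the same places in the top pictures as at the start. The network's positions for them differed by 5–9 mm from its first readings. I took that as detector error.
- **Disagreement:** The network also reported a second "specimen" with low confidence on the fourth cover. It is a false detection, as nothing is there in the picture.

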